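# Reset the bench interlock with its two-key box

### The arm

A 7-joint arm with a two-finger parallel gripper is mounted at the origin on a cart in front of the work surface, level with it; the furniture and walls round the work are solid. World frame = base frame: x ahead of the robot, y to its left, z up, the work surface at z = 0. Lengths are in m, angles in rad, forces in N, time in s.
With the tool pointing down it reaches from about 0.35 to 0.9 m from the base axis. Payload 8.1 kg.
Tool frame: the origin (TCP) lies between the finger pads; the fingertips stand 17 mm ahead of it and the grasp point (between the pads) lies 2 mm behind it; z points along the fingers, y is the direction in which the jaws open and shut (so a half turn about z gives the same grasp; the last joint's range is limited). The gripper opens to 92 mm and grips with 3 to 60 N. Pads are 19 mm wide; open, the fingers measure 130 mm over their backs; the gripper's body (75 mm by 190 mm) begins 47 mm behind the grasp point.
Start: joints at [-1.379, 0.434, 0.025, 1.573, -0.012, 1.134, -0.075], TCP at [0.182, 0.598, 0.244] pointing down, gripper open.
Joint ranges: [-2.62, 2.62], [-0.44, 2.09], [-1.27, 1.32], [0.08, 2.57], [-1.32, 4.46], [0.12, 2], [-2.74, 2.74]. Speed limits (rad/s): [2.22, 2.22, 3.01, 3.01, 3.14, 3.14, 3.14].

### API

Orientations are given as a rotation vector (axis times angle).
In Python, from cell import arm gives the robot as it stands. The module is installed in compiled form; this text tells all that it offers.
- The arm moves only by the shell command python3 -m crank 'ROWS' [FORCE]. ROWS is JSON, a list of rows, each a list of 5 numbers: the opening, from 0 (shut) to 1 (fully open), then the shift along the world's x, y, z normalised to -1 to 1, where 1 is 40 cm, then the turn about the world's z normalised to -1 to 1, where 1 is 60 degrees. In form: [[fingers, tx, ty, tz, twist], ...]. A call has exactly 8 rows; each row shifts and turns the commanded pose from where the row before left it; what a row does not reach is not made up. A row lasts 1/12 s, in which the tool goes at most 41.7 mm and 7.16 degrees, less where a joint would pass 70% of its speed; a pose out of reach is approached as far as the arm can. A call with a number of a shift or a turn outside -1 to 1 is refused whole. A call with a gripper value outside its range is refused whole. The fingers move at their own pace and stop on an object; FORCE is the grip in N (left out, the last holds). Time passes only in rows, so rows that do not move let the fingers close, or fill a call up. It gives the time, the measured TCP pose, the force and the opening at its end, in the units of the state.
- arm.observe(): the state, without advancing time (a new reading comes with each control period).
- arm.get_image(name): name is "scene" or "top" or "wrist"; returns the picture (400x640x3 uint8, red, green, blue); there is no depth.
- arm.get_calibration(name): a dict with "intrinsics" (3x3 intrinsics, pixels), "extrinsics" (4x4, takes a point from camera to world coordinates). Camera axes: x right, y down, z forward; pixel columns grow to the right and rows downward; lengths in m; the calibration is good to about 2 mm. A picture is of the moment at which its call begins: read the wrist's pose just before it. get_calibration takes no time and is no camera call; for the wrist camera it gives the pose at the moment of the call.
- arm.sign_off(): hands the job in, once; it reports no verdict.
The state is a dict: "clock": time; "joints": joint angles; "dq": joint speeds; "joint_efforts": joint torques, N m; "position": TCP position; "ee_rot": TCP orientation; "force": force on the tool from outside, world axes, zero at the start; "ft_torque": the same for the moment, N m; "width": opening from 0.0 (shut) to 1.0 (fully open).
Only numpy, scipy, OpenCV 4.12 (cv2) and the standard library are available. Lean on these libraries where they do the work, as an engineer would, in place of code of your own. Each camera call takes 0.05 s, during which the arm holds its last target.

### The job

Reset the interlock on the bench's grey control box: with a fingertip, push the sliding metal hood all the way back off the keys to its stop. Then put one fingertip on each of the two round keys and press both together, keep both fully down for at least two seconds, and let both come up again. Do not press the small rectangular stop key between them, never push one round key down alone, leave the hood back, and leave the loose things beside the box where they are.

Things in the scene. Friction and masses are not known exactly. Their poses are not given: they have to be found in the camera images.
- console: Grey heavy control box that stands firm on the bench and cannot be shifted, 200 mm long (its x), 120 mm wide (its y), deck 30 mm high. Origin at the centre of its underside, on the bench top; x points along the box from the key end (near the robot) to the plain rear end, z up. The keys stand in a row across the box (along y), 50 mm before the centre (x = -50 mm): round, rectangular, round. 
- hood (a joint): Sliding aluminium hood over the keys, 96 mm long, 130 mm wide, top 68 mm above the bench; its front face spans 42 to 68 mm above the bench. Value in m: 0 = fully forward, 0.092 = fully back at its stop, growing as it moves along the box's +x. It begins between 0 and 0.028, covering the keys. Slides stiffly (about 2 N) and stays where it is left.
- hood_front (a point): Centre of the outside of the hood's front face (faces the box's -x), 55 mm above the bench. Moves with the hood: in the box's frame x = -97 mm + the joint value. The hood's side skirts reach down to 18 mm above the bench.
- key_left (a joint): Round black key, 26 mm in diameter, at the box's y = +28 mm (the robot's left). Reads 0 when up and 0.006 m when fully down; it springs back up by itself. Needs about 1.2 N to start and 3.6 N to bottom. It travels straight down.
- key_left_top (a point): Centre of the flat top of the left round key; 40 mm above the bench (10 mm above the deck) when up, 34 mm when fully down. A collar round it stands 2.5 mm above the deck. The two round keys are 56 mm apart, centre to centre.
- key_right (a joint): Round black key, 26 mm in diameter, at the box's y = -28 mm (the robot's right). Reads 0 when up and 0.006 m when fully down; it springs back up by itself. Needs about 1.2 N to start and 3.6 N to bottom. It travels straight down.
- key_right_top (a point): Centre of the flat top of the right round key; heights as for the left one.
- stop_key (a joint): Small rectangular black stop key midway between the round keys, 18 mm along x by 12 mm along y. Reads 0 when up, 0.004 m when down. Not to be pressed.
- stop_key_top (a point): Centre of the top of the stop key, 37 mm above the bench when up (7 mm above the deck).
- oilstone: Loose grey oilstone on a wooden base, 40x112x14 mm, lying left of the box; origin at the centre of its underside, y along its length.
- solder_reel: Loose blue reel of solder, 60 mm across, 30 mm high, standing left of the box; origin at the centre of its underside.
- eraser: Loose eraser in a sleeve, 19x42x12 mm, right of the box; origin at the centre of its underside.
- setting_block: Loose wooden block, 32x60x22 mm, right of the box; origin at the centre of its underside.

How it is judged:
On the way, in this order (a step that is already met when the one before it is completed fails the run):
1. the hood is fully back (within 7 mm of its stop), with no key pressed yet (value of joint hood above 0.085 m and value of joint each of key_left, key_right, stop_key below 0.001 m), for 0.2 s.
2. both round keys are fully down together (within 1 mm) for two seconds (value of joint each of key_left, key_right above 0.005 m), for 2 s.
At the end, for the whole second after the job is handed in: The hood is back within 7 mm of its stop, all three keys are up (within 1 mm), and the oilstone, reel, eraser and block are within 20 mm of where they stood (all of step 1 and distance of each of oilstone, eraser, setting_block, solder_reel from where it was at the start of the episode below 0.02 m); the robot touches nothing.
It fails at once if the stop key is pressed (more than 2 mm) (value of joint stop_key above 0.002 m).
It fails at once if one round key is pushed down (more than 4.5 mm) while the other is up (less than 1 mm) ((value of joint key_left above 0.0045 m and value of joint key_right below 0.001 m) or (value of joint key_right above 0.0045 m and value of joint key_left below 0.001 m)).
It fails at once if a loose thing beside the box is moved or lifted by more than 20 mm (distance of any of oilstone, eraser, setting_block, solder_reel from where it was at the start of the episode above 0.02 m).
It also fails if it takes over 45 s, if anything falls off the work surface, if the arm or the gripper's body presses on something with over 40 N, if the wrist force passes 120 N, or if a joint passes its speed limit or range.

## Working session

There is one attempt and no reset: what is moved stays moved. The work goes in short steps, Python scripts to look and compute and a shell command to move; the robot and the scene stay as the last step left them, time stands still between calls to the robot, and variables do not carry over. Pictures are saved under pics/ and viewed, and the job is handed in when it is done.

```bash
mkdir -p pics
python3 - <<'E'
from cell import arm
import cv2
s=arm.observe();print({k:s[k] for k in('clock','position','ee_rot','force','width')})
for n in('top','scene'):
    cv2.imwrite(f'pics/{n}0.png',arm.get_image(n)[:,:,::-1])
    c=arm.get_calibration(n);print(n,c['intrinsics'],c['extrinsics'])
E
```

```text
{'clock': 0.0, 'position': array([0.18150799, 0.59756782, 0.2429307 ]), 'ee_rot': array([-4.61467142e-01, -3.10742822e+00,  2.46345712e-03]), 'force': array([ 0.21173284, -0.99306216, -0.42600668]), 'width': 0.9993439131208803}
top [[391.1694775    0.         323.04491016]
 [  0.         391.1694775  198.92790203]
 [  0.           0.           1.        ]] [[-0.0171595  -0.99553321  0.0928395   0.51541018]
 [-0.99951382  0.01949712  0.02433093 -0.08403405]
 [-0.02603235 -0.09237686 -0.99538376  0.91176713]
 [ 0.          0.          0.          1.        ]]
scene [[489.45144079   0.         314.92163239]
 [  0.         489.45144079 198.55673124]
 [  0.           0.           1.        ]] [[ 0.75377361 -0.35755774  0.55134182  0.12331911]
 [-0.65694071 -0.38966147  0.64544004 -0.62326826]
 [-0.01594542 -0.84871456 -0.52861077  0.53047166]
 [ 0.          0.          0.          1.        ]]
```

View pics/top0.png

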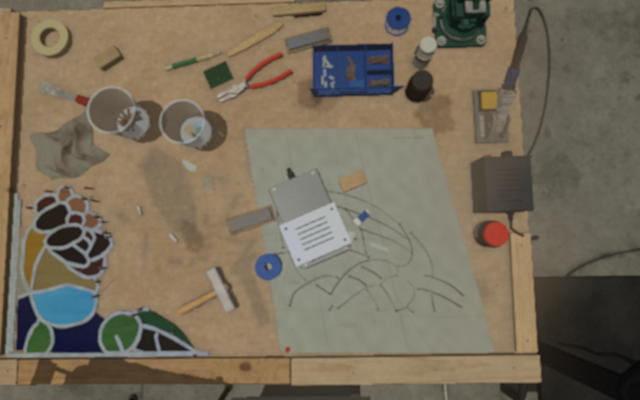

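View pics/scene0.png

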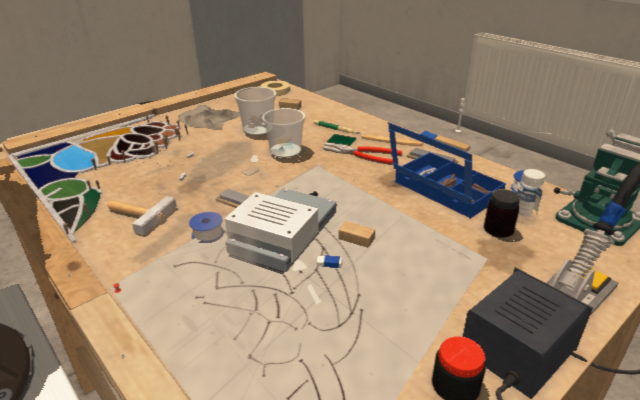

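```bash
cat > h.py <<'E'
import numpy as np,cv2
from cell import arm
def ray(n,px,z,c=None):
    c=c or arm.get_calibration(n);K=np.array(c['intrinsics']);T=np.array(c['extrinsics'])
    d=T[:3,:3]@np.linalg.solve(K,[px[0],px[1],1.]);o=T[:3,3]
    return o+d*(z-o[2])/d[2]
def proj(n,p,c=None):
    c=c or arm.get_calibration(n);K=np.array(c['intrinsics']);T=np.array(c['extrinsics'])
    q=K@(T[:3,:3].T@(np.array(p)-T[:3,3]));return q[:2]/q[2]
E
python3 - <<'E'
from h import *
im=cv2.imread('pics/top0.png')
cv2.imwrite('pics/top0z.png',cv2.resize(im[150:290,220:380],None,fx=4.2,fy=4.2,interpolation=cv2.INTER_CUBIC))
hsv=cv2.cvtColor(im,cv2.COLOR_BGR2HSV)
m=((hsv[:,:,2]>200)&(hsv[:,:,1]<30)).astype('uint8'); m[:160]=0;m[290:]=0;m[:,:250]=0;m[:,380:]=0
m=cv2.morphologyEx(m,cv2.MORPH_CLOSE,np.ones((9,9)))
cs,_=cv2.findContours(m,cv2.RETR_EXTERNAL,cv2.CHAIN_APPROX_NONE);c=max(cs,key=cv2.contourArea)
r=cv2.minAreaRect(c);b=cv2.boxPoints(r);print(r,cv2.contourArea(c))
P=np.array([ray('top',p,.068) for p in b]);print(b,P)
print(np.linalg.norm(np.roll(P,-1,0)-P,axis=1),P.mean(0))
E
```

```text
Traceback (most recent call last):
ValueError: max() iterable argument is empty
```

View pics/top0z.png

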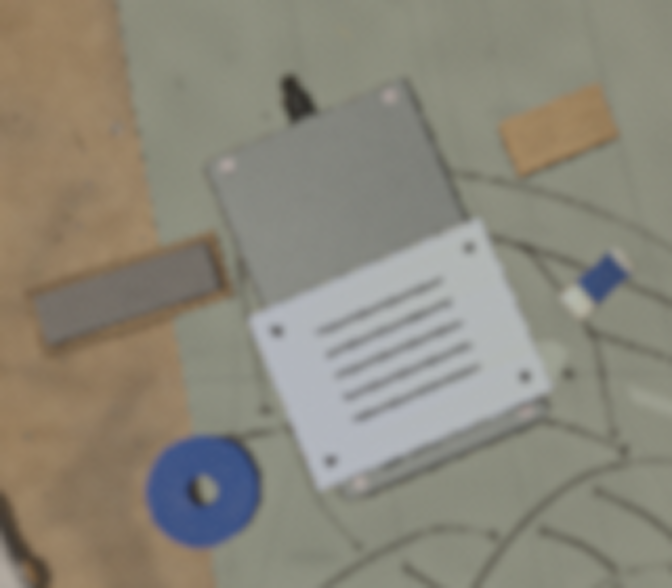

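Run:
```python
from h import *
im=cv2.imread('pics/top0.png')
hsv=cv2.cvtColor(im,cv2.COLOR_BGR2HSV);print(hsv[240,290],hsv[222,290],hsv[190,300])
m=((hsv[:,:,2]>155)&(hsv[:,:,1]<40)&(hsv[:,:,0]>95)).astype('uint8'); m[:195]=0;m[290:]=0;m[:,:250]=0;m[:,380:]=0
m=cv2.morphologyEx(m,cv2.MORPH_CLOSE,np.ones((9,9)))
cs,_=cv2.findContours(m,cv2.RETR_EXTERNAL,cv2.CHAIN_APPROX_NONE);c=max(cs,key=cv2.contourArea)
r=cv2.minAreaRect(c);b=cv2.boxPoints(r);print(r,cv2.contourArea(c))
ctr=b.mean(0);b=ctr+(b-ctr)*1.008
P=np.array([ray('top',p,.068) for p in b]);print(b,P)
print(np.linalg.norm(np.roll(P,-1,0)-P,axis=1),P.mean(0))
for i in range(4):
    d=P[(i+1)%4]-P[i];print(np.degrees(np.arctan2(d[1],d[0])))
# deck rear corners (zoom pixels)
z=np.array([[208,162],[407,78],[478,217],[252,312]])/4.2+[220,150]
for p in z: print(ray('top',p-.4,.03))
```

```text
[109  15 189] [107  12 186] [ 34  14 132]
((314.4526672363281, 234.18638610839844), (45.153846740722656, 59.615386962890625), 67.380126953125) 2186.0
[[277.96484 224.73564]
 [333.4347  201.6232 ]
 [350.9405  243.63713]
 [295.47064 266.74957]] [[ 0.54003155  0.03495413  0.068     ]
 [ 0.58781072 -0.0857971   0.068     ]
 [ 0.49684864 -0.12147468  0.068     ]
 [ 0.44975333 -0.00198708  0.068     ]]
[0.12986035 0.0977087  0.12843385 0.09754388] [ 0.51861106 -0.04357618  0.068     ]
-68.41215177043684
-158.58365895019148
111.51157345154581
22.2540361665482
[0.62467144 0.05998375 0.03      ]
[ 0.6684314  -0.04876169  0.03      ]
[ 0.59188166 -0.08583549  0.03      ]
[0.54298983 0.03659683 0.03      ]
```

```bash
python3 -m crank '[[0,0.027,-0.07,0,0.027],[0,0.027,-0.07,0,0.027],[0,0.027,-0.07,0,0.027],[0,0.027,-0.07,0,0.027],[0,0.027,-0.07,0,0.027],[0,0.027,-0.07,0,0.027],[0,0.027,-0.07,0,0.027],[0,0.027,-0.07,0,0.027]]' 20
```

```text
clock: 0.77
position: [0.2682, 0.3724, 0.2435]
ee_rot: [-0.106, -3.14, 0.001]
force: [0.0, -0.8, 0.6]
width: 0.467
```

```bash
python3 -m crank '[[0,0.027,-0.07,0,0.027],[0,0.027,-0.07,0,0.027],[0,0.027,-0.07,0,0.027],[0,0.027,-0.07,0,0.027],[0,0.027,-0.07,0,0.027],[0,0.027,-0.07,0,0.027],[0,0.027,-0.07,0,0.027],[0,0.027,-0.07,0,0.027]]'
python3 -m crank '[[0,0.027,-0.07,0,0.027],[0,0.027,-0.07,0,0.027],[0,0.027,-0.07,0,0.027],[0,0.027,-0.07,0,0.027],[0,0.027,-0.07,0,0.027],[0,0.027,-0.07,0,0.027],[0,0,0,0,0],[0,0,0,0,0]]'
```

```text
clock: 1.43
position: [0.3545, 0.1485, 0.2437]
ee_rot: [0.249, -3.131, -0.0]
force: [0.7, 0.1, 0.3]
width: 0.006
clock: 2.1
position: [0.4192, -0.0193, 0.2436]
ee_rot: [0.506, -3.1, 0.0]
force: [0.0, -0.2, -0.6]
width: 0.006
```

Run:
```python
from h import *
from scipy.spatial.transform import Rotation as R
s=arm.observe();M=R.from_rotvec(s['ee_rot']).as_matrix();print(s['position'],s['joints'],s['force'],s['width'],M[:,2],np.degrees(np.arctan2(M[1,1],M[0,1])))
c=arm.get_calibration('wrist');im=arm.get_image('wrist')[:,:,::-1].copy();cv2.imwrite('pics/w1.png',im)
print(np.array(c['extrinsics']).round(4).tolist(),c['intrinsics'])
cv2.imwrite('pics/s1.png',arm.get_image('scene')[:,:,::-1])
```

```text
[ 0.41922532 -0.01926328  0.24357281] [-0.49539827  0.08506557  0.45269481  2.06616354 -0.0438469   0.9997755
  1.87371414] [ 0.02890082 -0.19032484 -0.56903298] 0.005723332561720127 [-4.28127314e-04 -3.02626902e-04 -9.99999863e-01] 108.52479053075523
[[-0.3182, 0.9057, 0.2802, 0.3436], [0.948, 0.3039, 0.0943, -0.0449], [0.0002, 0.2957, -0.9553, 0.3844], [0.0, 0.0, 0.0, 1.0]] [[338.41712098   0.         316.20058136]
 [  0.         338.41712098 202.04807751]
 [  0.           0.           1.        ]]
```

View pics/w1.png

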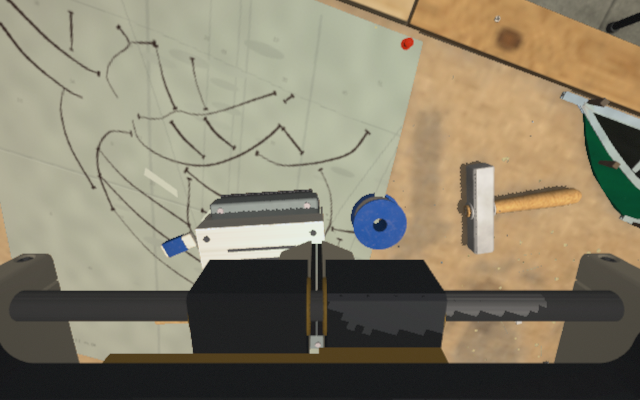

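View pics/s1.png

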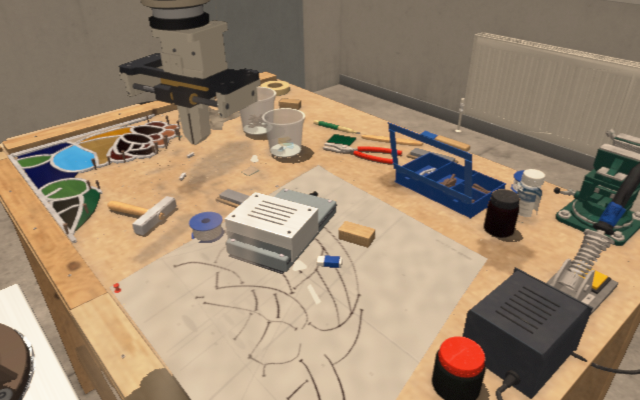

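Run:
```python
from h import *
im=cv2.imread('pics/w1.png')
cv2.imwrite('pics/w1z.png',cv2.resize(im[175:275,160:350],None,fx=4,fy=4,interpolation=cv2.INTER_CUBIC))
print(proj('scene',arm.observe()['position']))
```

```text
[196.44844693 130.44669668]
```

View pics/w1z.png

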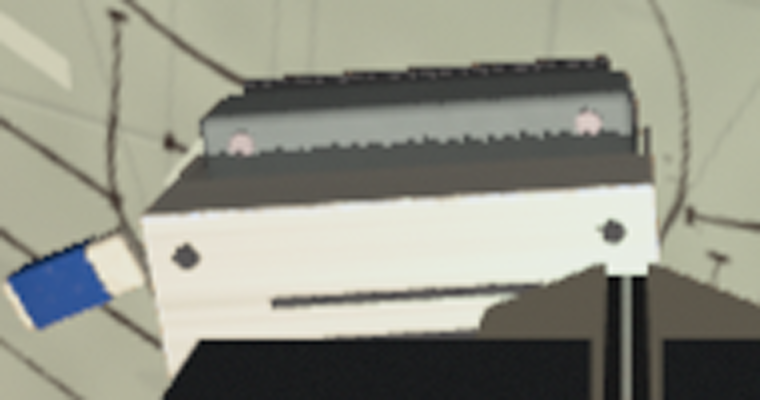

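Run:
```python
from h import *
z=np.array([[145,215],[653,183],[203,120],[632,92]])/4+[160,175]-.4
P=np.array([ray('wrist',z[i],.068 if i<2 else .03) for i in range(4)]);print(P)
for a in(0,2):
    d=P[a+1]-P[a];print(np.linalg.norm(d),np.degrees(np.arctan2(d[1],d[0]))-90,(P[a]+P[a+1])/2)
    th=np.radians(21.8);x=np.array([np.cos(th),np.sin(th)])
f=(P[2]+P[3])[:2]/2+.1*x;print('box centre',f,'hood local x', ((P[0]+P[1])[:2]/2-f)@x)
```

```text
[[ 0.50070786 -0.11684725  0.068     ]
 [ 0.45173601  0.00087263  0.068     ]
 [ 0.4870771  -0.116831    0.03      ]
 [ 0.44162978 -0.00789947  0.03      ]]
0.12749984605506123 22.587466096908187 [ 0.47622194 -0.05798731  0.068     ]
0.11803193801904432 22.64638502756638 [ 0.46435344 -0.06236523  0.03      ]
box centre [ 0.55720202 -0.02522845] hood local x -0.08735444844442729
```

```bash
python3 -m crank '[[0,0.0084,-0.019,-0.062,0.0083],[0,0.0084,-0.019,-0.062,0.0083],[0,0.0084,-0.019,-0.062,0.0083],[0,0.0084,-0.019,-0.062,0.0083],[0,0.0084,-0.019,-0.062,0.0083],[0,0.0084,-0.019,-0.062,0.0083],[0,0.0084,-0.019,-0.062,0.0083],[0,0,0,0,0]]'
python3 - <<'E'
from h import *
from scipy.spatial.transform import Rotation as R
s=arm.observe();M=R.from_rotvec(s['ee_rot']).as_matrix();print(s['position'],s['force'],M[:,2],np.degrees(np.arctan2(M[1,1],M[0,1])))
im=arm.get_image('scene')[:,:,::-1];cv2.imwrite('pics/s2.png',cv2.resize(im[100:300,150:400],None,fx=3,fy=3))
im=arm.get_image('wrist')[:,:,::-1];cv2.imwrite('pics/w2.png',im)
E
```

```text
clock: 2.87
position: [0.4408, -0.0707, 0.0669]
ee_rot: [0.606, -3.077, -0.001]
force: [0.1, -0.1, 0.3]
width: 0.005
[ 0.44084191 -0.07071333  0.06687615] [ 0.12162038 -0.07043246  0.2933653 ] [-5.55242961e-03 -2.08477407e-04 -9.99984563e-01] 112.28594866473533
```

View pics/s2.png

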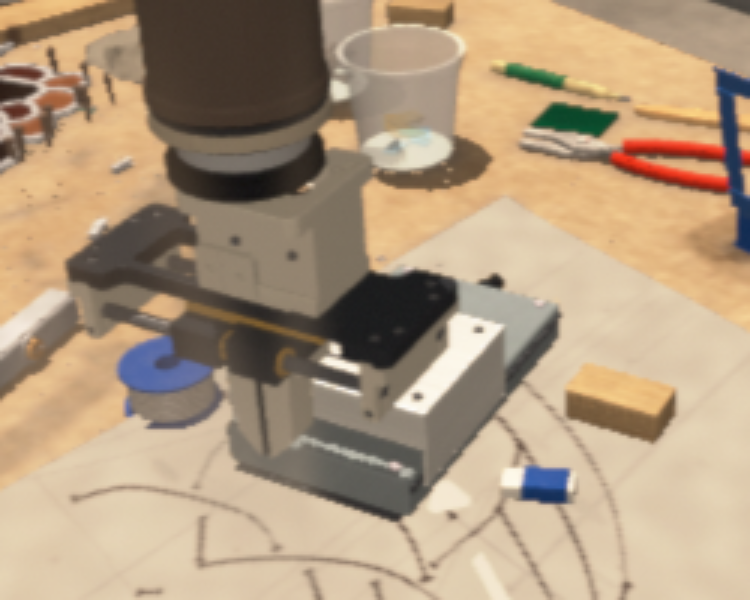

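View pics/w2.png

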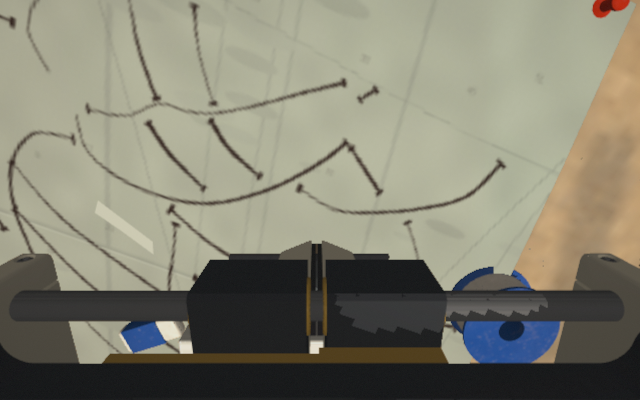

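```bash
python3 -m crank '[[0,0.023,0.009,0.002,0],[0,0.023,0.009,0.002,0],[0,0.023,0.009,0,0],[0,0.023,0.009,0,0],[0,0.023,0.009,0,0],[0,0.023,0.009,0,0],[0,0.023,0.009,0,0],[0,0.023,0.009,0,0]]'
python3 -m crank '[[0,0.012,0.0048,0,0],[0,0.012,0.0048,0,0],[0,0.006,0.0024,0,0],[0,0.006,0.0024,0,0],[0,0.006,0.0024,0,0],[0,0,0,0,0],[0,0,0,0,0],[0,0,0,0,0]]'
```

```text
clock: 3.63
position: [0.517, -0.0418, 0.0716]
ee_rot: [0.606, -3.082, -0.0]
force: [-3.9, 0.7, 1.3]
width: 0.003
clock: 4.3
position: [0.5336, -0.0359, 0.072]
ee_rot: [-0.605, 3.082, -0.001]
force: [-0.5, -0.1, -0.9]
width: 0.007
```

```bash
python3 -m crank '[[0,0.006,0.0024,0,0],[0,0.006,0.0024,0,0],[0,0.006,0.0024,0,0],[0,0.004,0.0016,0,0],[0,0,0,0,0],[0,0,0,0,0],[0,0,0,0,0],[0,0,0,0,0]]'
python3 -m crank '[[0,0.005,0.002,0,0],[0,0.005,0.002,0,0],[0,0,0,0,0],[0,0,0,0,0],[0,0,0,0,0],[0,0,0,0,0],[0,0,0,0,0],[0,0,0,0,0]]'
```

```text
clock: 4.97
position: [0.5417, -0.0325, 0.0716]
ee_rot: [0.605, -3.082, 0.0]
force: [-2.9, -2.8, 2.3]
width: 0.001
clock: 5.63
position: [0.5418, -0.0323, 0.0712]
ee_rot: [0.601, -3.076, -0.001]
force: [-15.0, -7.3, 11.9]
width: 0.006
```

```bash
python3 -m crank '[[0,-0.025,-0.01,0,0],[0,-0.025,-0.01,0.02,0],[0.4,-0.025,-0.01,0.06,0],[0.4,-0.025,-0.01,0.06,0],[0.4,-0.025,-0.01,0.06,0],[0.4,-0.025,-0.01,0.06,0],[0.4,0,0,0.06,0],[0.4,0,0,0,0]]'
python3 - <<'E'
from h import *
from scipy.spatial.transform import Rotation as R
s=arm.observe();M=R.from_rotvec(s['ee_rot']).as_matrix();print(s['position'],s['force'],s['width'],s['dq'],M[:,2],np.degrees(np.arctan2(M[1,1],M[0,1])))
c=arm.get_calibration('wrist');np.savez('w3.npz',K=c['intrinsics'],T=c['extrinsics'])
im=arm.get_image('wrist')[:,:,::-1];cv2.imwrite('pics/w3.png',im)
E
```

```text
clock: 6.3
position: [0.4881, -0.0549, 0.2046]
ee_rot: [-0.603, 3.074, -0.0]
force: [0.9, 0.2, 0.5]
width: 0.373
[ 0.48807264 -0.05491718  0.20461781] [0.88196075 0.16859729 0.45705717] 0.3730808385958619 [ 0.00909055  0.05786738 -0.02391636  0.04051496 -0.03771233 -0.08997756
  0.03270246] [ 0.00847469  0.00144739 -0.99996304] 112.19649641136333
```

View pics/w3.png

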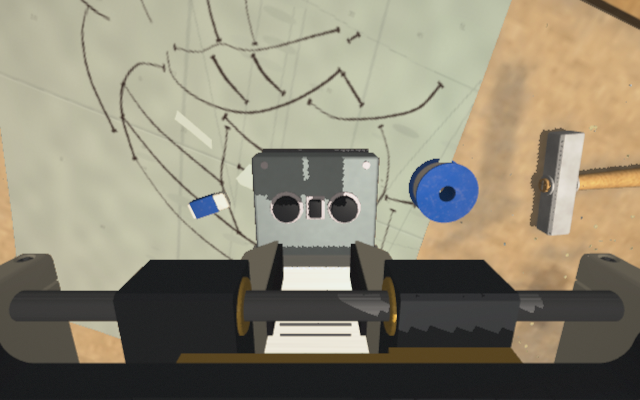

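Run:
```python
from h import *
from scipy.spatial.transform import Rotation as R
s=arm.observe();print(s['position'])
M=R.from_rotvec(s['ee_rot']).as_matrix()
im=arm.get_image('wrist')[:,:,::-1].copy();c=arm.get_calibration('wrist')
cv2.imwrite('pics/w4z.png',cv2.resize(im[140:260,230:400],None,fx=4.5,fy=4.5,interpolation=cv2.INTER_CUBIC))
g=im.max(2);m=(g<45).astype('uint8');m[:185]=0;m[235:]=0;m[:,:260]=0;m[:,375:]=0
cs,_=cv2.findContours(m,cv2.RETR_EXTERNAL,cv2.CHAIN_APPROX_NONE)
for k in cs:
    if cv2.contourArea(k)<60: continue
    x,y,w,h=cv2.boundingRect(k);e=cv2.minEnclosingCircle(k);mm=cv2.moments(k);cc=(mm['m10']/mm['m00'],mm['m01']/mm['m00'])
    print(x,y,w,h,e,cc,ray('wrist',cc,.037,c), ray('wrist',cc,.04,c))
```

```text
[ 0.48765081 -0.05438334  0.20265344]
331 197 22 16 ((341.5, 206.5), 11.85336971282959) (339.93439716312054, 201.82624113475174) [ 0.49241261 -0.02789992  0.037     ] [ 0.49162457 -0.02846106  0.04      ]
273 197 25 12 ((284.9583435058594, 206.5), 12.052132606506348) (284.55839416058393, 202.11800486618003) [ 0.51250058 -0.07612776  0.037     ] [ 0.51151467 -0.07621385  0.04      ]
```

View pics/w4z.png

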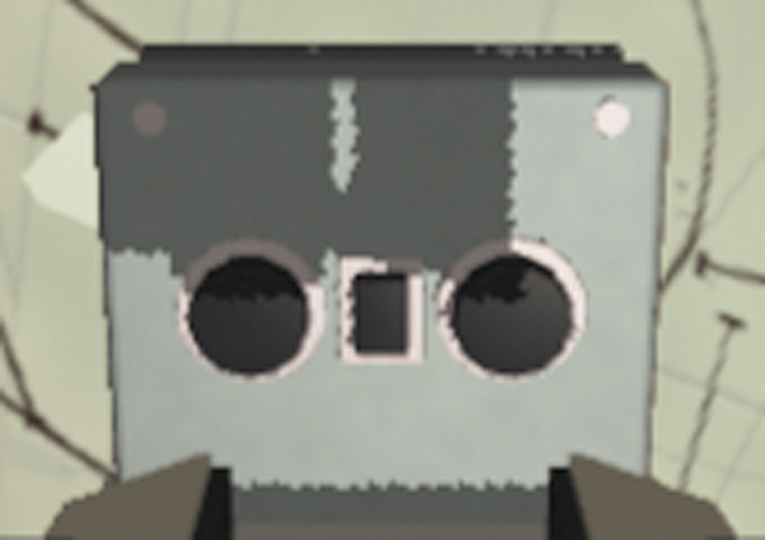

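Run:
```python
from h import *
from scipy.spatial.transform import Rotation as R
s=arm.observe();p=s['position'];M=R.from_rotvec(s['ee_rot']).as_matrix()
z=np.array([[249.5,315.5],[512.5,316.5],[95,85],[667,80]])/4.5+[230,140]-.4
A=ray('wrist',z[0],.04);B=ray('wrist',z[1],.04)
C=ray('wrist',z[2],.03);D=ray('wrist',z[3],.03)
def yaw(a,b): d=b-a;return np.linalg.norm(d),np.degrees(np.arctan2(d[1],d[0]))
print(A,B,yaw(A,B),(A+B)/2);print('deck front',C,D,yaw(C,D),(C+D)/2)
print('centre to deckfront',np.linalg.norm((A+B-C-D)[:2]/2))
print(p,np.degrees(np.arctan2(M[1,1],M[0,1])),M[:,2],s['width'],s['force'])
```

```text
[ 0.51835128 -0.07314366  0.04      ] [ 0.49769048 -0.02217666  0.04      ] (np.float64(0.05499548707214449), np.float64(112.06645508047792)) [ 0.50802088 -0.04766016  0.04      ]
deck front [ 0.4870028  -0.11997131  0.03      ] [ 0.4413325  -0.01132578  0.03      ] (np.float64(0.11785425789138916), np.float64(112.79996898520264)) [ 0.46416765 -0.06564854  0.03      ]
centre to deckfront 0.04739923922649409
[ 0.48687605 -0.05411424  0.201134  ] 112.26855158470342 [ 0.00408966  0.00115773 -0.99999097] 0.39398478295530165 [ 0.36745878  0.62108721 -0.39510966]
```

```bash
python3 -m crank '[[0.402,0.018,0.006,-0.06,0],[0.402,0.018,0.006,-0.06,0],[0.402,0.018,0.006,-0.06,0],[0.402,0,0,-0.06,0],[0.402,0,0,-0.06,0],[0.402,0,0,-0.02,0],[0.402,0,0,0,0],[0.402,0,0,0,0]]' 20
python3 -m crank '[[0.402,0,0,0,0],[0.402,0,0,0,0],[0.402,0,0,0,0],[0.402,0,0,0,0],[0.402,0,0,0,0],[0.402,0,0,0,0],[0.402,0,0,0,0],[0.402,0,0,0,0]]'
python3 - <<'E'
from h import *
from scipy.spatial.transform import Rotation as R
s=arm.observe();p=s['position'];M=R.from_rotvec(s['ee_rot']).as_matrix()
print(p,np.degrees(np.arctan2(M[1,1],M[0,1])),M[:,2],M[:,1],s['width'],s['force'])
im=arm.get_image('scene')[:,:,::-1].copy();cv2.imwrite('pics/s5.png',cv2.resize(im[130:300,170:370],None,fx=3.5,fy=3.5))
im=arm.get_image('wrist')[:,:,::-1].copy();cv2.imwrite('pics/w5.png',im)
E
```

```text
clock: 7.07
position: [0.5073, -0.0474, 0.0717]
ee_rot: [0.605, -3.082, -0.0]
force: [0.3, -0.4, -0.6]
width: 0.403
clock: 7.73
position: [0.5075, -0.0473, 0.0718]
ee_rot: [0.606, -3.083, -0.0]
force: [-0.2, -0.4, -0.1]
width: 0.401
[ 0.50751168 -0.04729853  0.07178041] 112.23216447956808 [-1.45661986e-05  6.57369169e-05 -9.99999998e-01] [-3.78360488e-01  9.25658326e-01  6.63611986e-05] 0.40121217109185253 [-0.15053522 -0.36626975 -0.08507703]
```

View pics/s5.png

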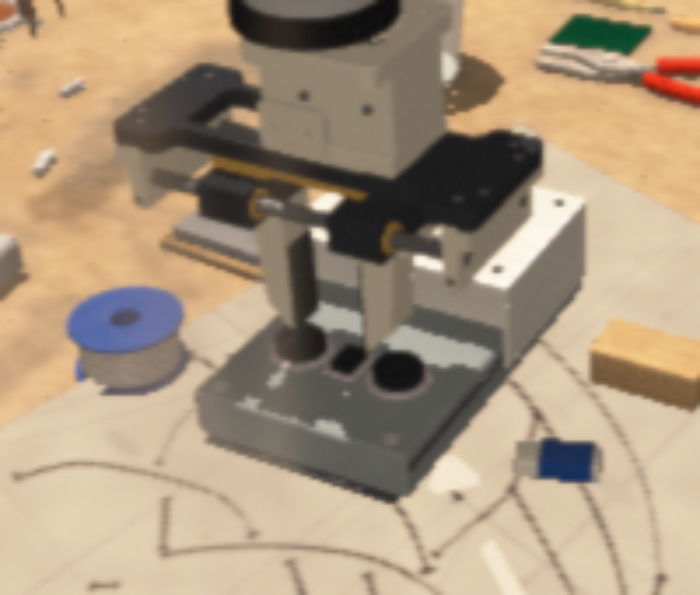

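View pics/w5.png

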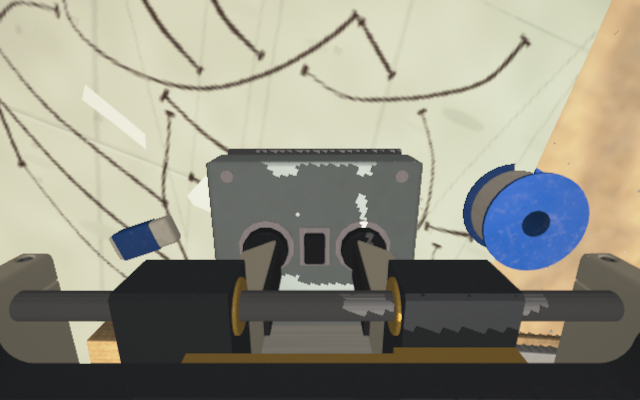

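```bash
python3 -m crank '[[0.46,0.001,0.0005,-0.01,0],[0.46,0,0,-0.01,0],[0.46,0,0,-0.008,0],[0.46,0,0,0,0],[0.46,0,0,0,0],[0.46,0,0,0,0],[0.46,0,0,0,0],[0.46,0,0,0,0]]' 20
python3 - <<'E'
from h import *
im=arm.get_image('scene')[:,:,::-1].copy();cv2.imwrite('pics/s6.png',cv2.resize(im[190:270,220:320],None,fx=7,fy=7,interpolation=cv2.INTER_CUBIC))
im=arm.get_image('wrist')[:,:,::-1].copy();cv2.imwrite('pics/w6.png',cv2.resize(im[200:290,220:410],None,fx=4,fy=4,interpolation=cv2.INTER_CUBIC))
E
```

```text
clock: 8.5
position: [0.508, -0.0471, 0.0607]
ee_rot: [-0.606, 3.082, -0.0]
force: [0.4, -0.1, -0.8]
width: 0.462
```

View pics/s6.png

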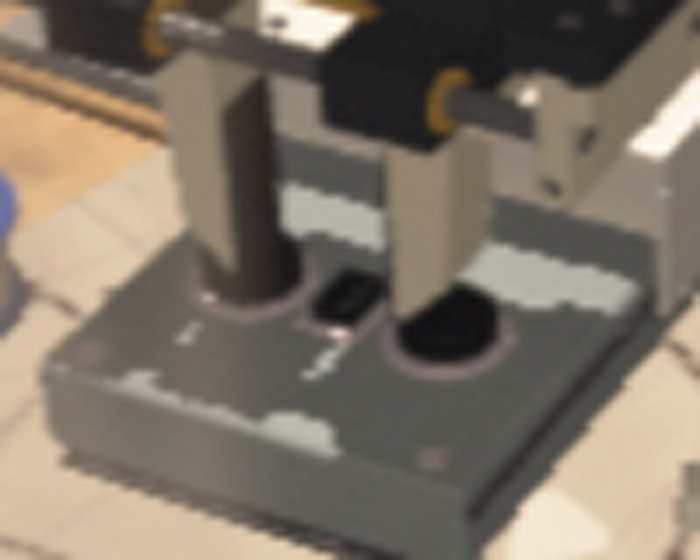

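View pics/w6.png

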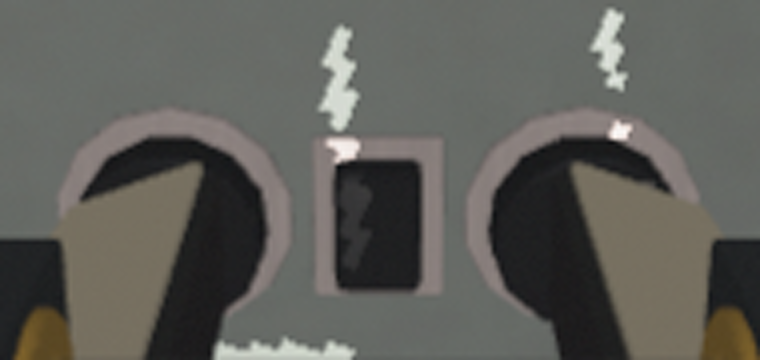

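```bash
python3 -m crank '[[0.53,0.001,-0.003,0,0],[0.53,0,0,0,0],[0.53,0,0,0,0],[0.53,0,0,0,0],[0.53,0,0,0,0],[0.53,0,0,0,0],[0.53,0,0,0,0],[0.53,0,0,0,0]]' 20
python3 - <<'E'
from h import *
im=arm.get_image('wrist')[:,:,::-1].copy();cv2.imwrite('pics/w7.png',cv2.resize(im[200:290,220:410],None,fx=4,fy=4,interpolation=cv2.INTER_CUBIC))
E
```

```text
clock: 9.27
position: [0.5083, -0.0483, 0.0605]
ee_rot: [0.606, -3.083, -0.0]
force: [0.4, -0.1, -0.5]
width: 0.535
```

View pics/w7.png

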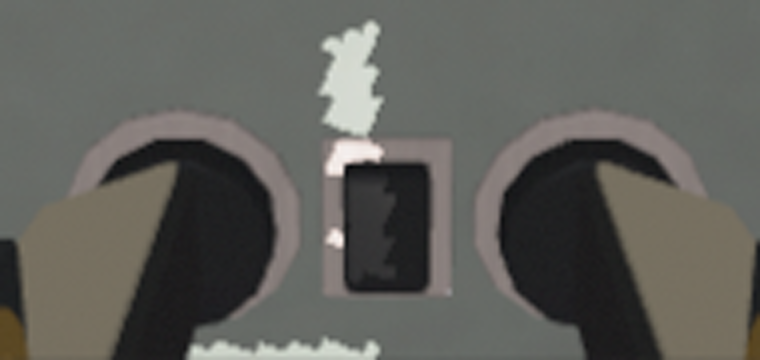

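```bash
python3 -m crank '[[0.53,0,0,-0.0065,0],[0.53,0,0,-0.0065,0],[0.53,0,0,-0.0065,0],[0.53,0,0,-0.0065,0],[0.53,0,0,-0.0065,0],[0.53,0,0,0,0],[0.53,0,0,0,0],[0.53,0,0,0,0]]' 20
```

```text
clock: 9.98
position: [0.5088, -0.0483, 0.0505]
ee_rot: [-0.604, 3.081, 0.003]
force: [-13.2, 1.3, 55.0]
width: 0.534
```

```bash
python3 -m crank '[[0.53,0,0,0.003,0],[0.53,0,0,0,0],[0.53,0,0,0,0],[0.53,0,0,0,0],[0.53,0,0,0,0],[0.53,0,0,0,0],[0.53,0,0,0,0],[0.53,0,0,0,0]]' 20
python3 - <<'E'
from h import *
from scipy.spatial.transform import Rotation as R
s=arm.observe();M=R.from_rotvec(s['ee_rot']).as_matrix();print(s['position'],s['force'],s['ft_torque'],M[:,1],M[:,2])
im=arm.get_image('wrist')[:,:,::-1].copy();cv2.imwrite('pics/w8.png',cv2.resize(im[200:290,220:410],None,fx=4,fy=4,interpolation=cv2.INTER_CUBIC))
im=arm.get_image('scene')[:,:,::-1].copy();cv2.imwrite('pics/s8.png',cv2.resize(im[190:270,220:320],None,fx=7,fy=7,interpolation=cv2.INTER_CUBIC))
E
```

```text
clock: 10.65
position: [0.5087, -0.0484, 0.0508]
ee_rot: [-0.605, 3.081, 0.002]
force: [-9.8, 2.0, 39.5]
width: 0.53
[ 0.50868082 -0.0483594   0.05078377] [-9.7607849   2.02149765 39.48007625] [0.35763236 2.23943615 0.0217862 ] [-3.77869747e-01  9.25858424e-01  7.96308708e-04] [ 0.00143885  0.00144731 -0.99999792]
```

View pics/w8.png

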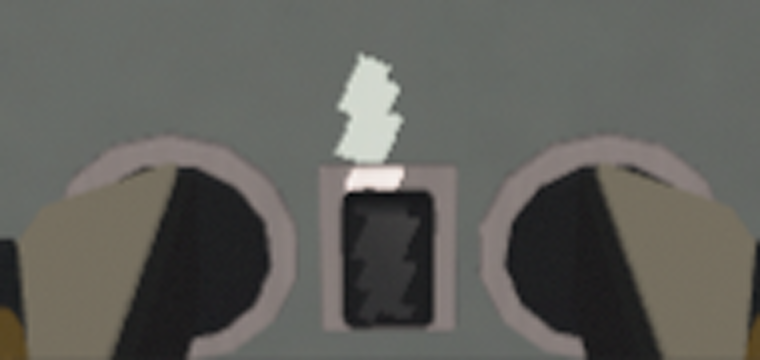

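View pics/s8.png

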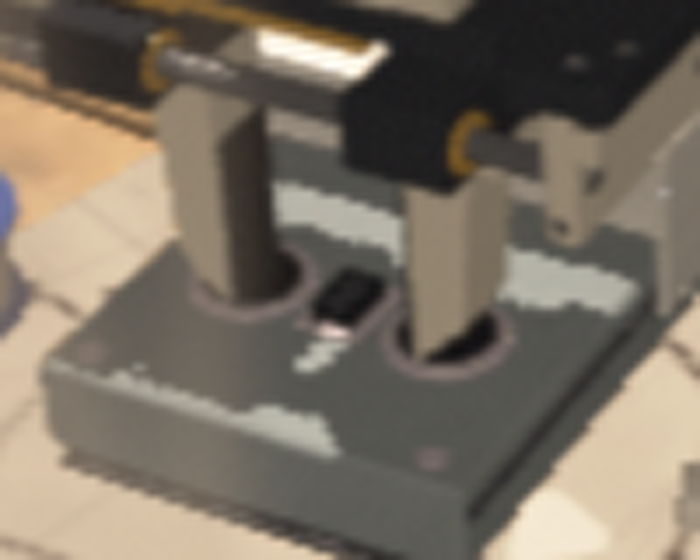

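```bash
for i in 1 2 3 4; do python3 -m crank '[[0.53,0,0,0,0],[0.53,0,0,0,0],[0.53,0,0,0,0],[0.53,0,0,0,0],[0.53,0,0,0,0],[0.53,0,0,0,0],[0.53,0,0,0,0],[0.53,0,0,0,0]]' | grep -E 'clock|pos|force'; done
```

```text
clock: 11.42
position: [0.5087, -0.0483, 0.0508]
force: [-9.7, 0.5, 39.4]
clock: 12.08
position: [0.5087, -0.0483, 0.0508]
force: [-9.5, 2.0, 40.1]
clock: 12.75
position: [0.5087, -0.0483, 0.0508]
force: [-10.0, 1.8, 40.3]
clock: 13.42
position: [0.5087, -0.0483, 0.0508]
force: [-8.9, 1.3, 39.5]
```

Held about 3.4 s. Now lift straight up and check.

```bash
python3 -m crank '[[0.53,0,0,0.012,0],[0.53,0,0,0.015,0],[0.53,0,0,0.03,0],[0.53,0,0,0.05,0],[0.53,0,0,0.07,0],[0.53,-0.03,-0.01,0.08,0],[0.53,-0.03,-0.01,0.06,0],[0.53,0,0,0,0]]'
python3 -m crank '[[0.53,0,0.05,0.03,0],[0.53,0,0.06,0.03,0],[0.53,0,0.07,0,0],[0.53,0,0.07,0,0],[0.53,0,0.07,0,0],[0.53,0,0.07,0,0],[0.53,0,0,0,0],[0.53,0,0,0,0]]'
python3 - <<'E'
from h import *
s=arm.observe();print(s['position'],s['force'],s['clock'])
a=cv2.imread('pics/top0.png');b=arm.get_image('top')[:,:,::-1];
cv2.imwrite('pics/t9.png',cv2.resize(np.hstack([a[150:290,215:375],b[150:290,215:375]]),None,fx=2.5,fy=2.5,interpolation=cv2.INTER_CUBIC))
im=arm.get_image('scene')[:,:,::-1].copy();cv2.imwrite('pics/s9.png',cv2.resize(im[160:290,190:390],None,fx=4,fy=4,interpolation=cv2.INTER_CUBIC))
E
```

```text
clock: 14.08
position: [0.4845, -0.0577, 0.1792]
ee_rot: [-0.602, 3.079, -0.001]
force: [0.8, -0.8, 0.6]
width: 0.526
clock: 14.75
position: [0.4839, 0.1015, 0.1987]
ee_rot: [0.611, -3.08, -0.0]
force: [-0.7, -0.7, -0.3]
width: 0.527
[0.4839198  0.10149213 0.19868748] [-0.72586046 -0.66917576 -0.32689379] 14.75
```

View pics/t9.png

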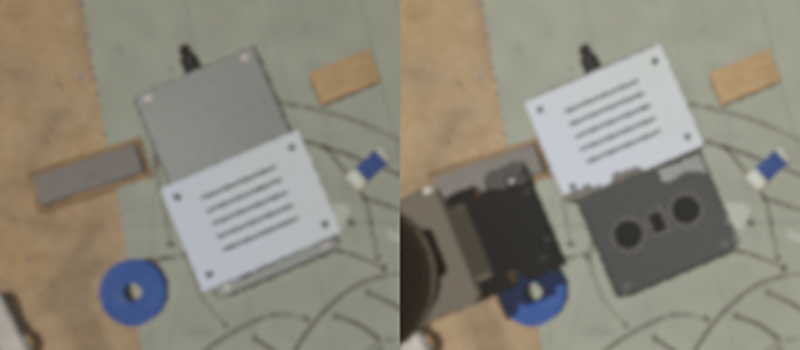

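View pics/s9.png

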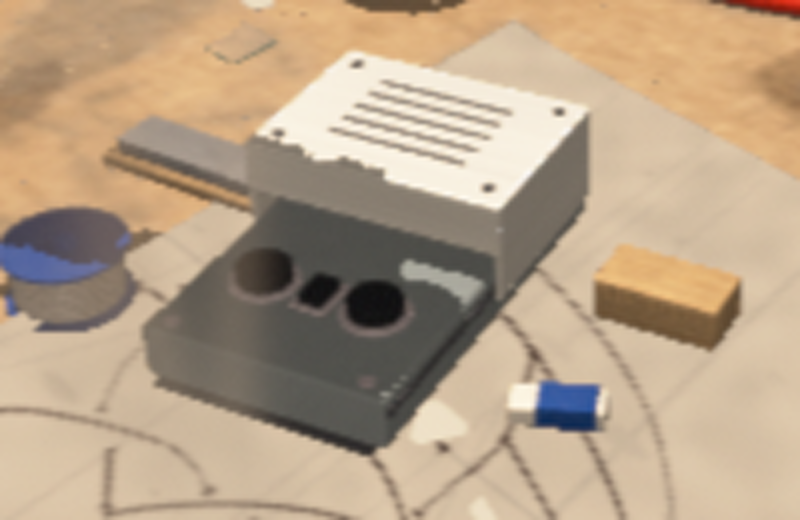

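```bash
python3 -c "
from cell import arm
print(arm.sign_off())"
```

```text
the job is handed in; nothing more can be done
None
```

I reset the interlock and handed the job in at about 15 s on the robot's clock; the interface reported no verdict.

- **Hood:** I pushed it back with the closed fingertips until it hit its stop. The force rose to about 17 N within 1 mm of where I had worked out the stop to be.
- **Keys:** I set one fingertip on each round key and pressed both together. The fingertips stood 33.5 to 34 mm above the bench, which matches the keys being fully down. I held them for about 3.4 s, then lifted straight up.
- **Press force:** it was about 55 N at first, so I eased it to about 40 N for the hold. That is well above what the keys need and under the 120 N wrist limit. I took the 40 N limit to cover only the arm and gripper body, not the fingertips.
- **Last checks:** the final pictures show the hood back, the keys standing up and the loose things in their starting places. The force reading was near zero, so the robot was clear. The gripper hid part of the oilstone and the reel in the top view. I judged these positions by eye and did not measure them again.
- **Disagreement:** early on, the two cameras disagreed by about 6 mm on where the box lay sideways. I settled it by finding the keys in the wrist picture, which put them 55 mm apart against the 56 mm given. I then shifted the fingers by about 1 mm before pressing.

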